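Gauge the bushings and load the good one

TASK

Take the stepped plug gauge from its holder and try it gently, never forcing it, in the bushings until you have felt which is the right one: the thin tip goes in and the thicker step comes to rest on the bore. Put the gauge fully back in its holder, then set the right bushing, flange down, over the mandrel post until it rests squarely on the shoulder. Leave the other two bushings standing where they are and do not disturb the other things on the table.

Things in the scene. Friction and masses are not known exactly. Their poses are not given: they have to be found in the camera images.
- gauge: stepped plug gauge, 93 mm long, 120 g, standing tip down in its holder. Origin at the centre of the tip's end, z up along the handle. From the tip: go pin 12 mm diameter to 18 mm, its first 3 mm tapered from 7 mm; then the step, a 2 mm long taper to the no-go pin of 16 mm diameter; at 34 mm a collar 26 mm diameter, 4 mm thick; then the square handle to 93 mm
- gauge_handle (a point): middle of the gauge's square handle (18 x 18 mm, 55 mm long, flats along its x and y), 65.5 mm above the tip. Lowered into a bushing, the gauge stops with its tip about 7.6 mm below the bushing's top if tight, 25 mm if right, 34 mm (collar on the bushing) if worn. A push of 3 to 10 N tells; over 20 N is forcing it
- holder_mouth (a point): centre of the mouth of the gauge holder's hole, on top of the holder: fixed aluminium block 56 x 56 mm, 44 mm tall, on a foot 100 x 56 x 6 mm; upright hole 18 mm diameter, 40 mm deep. z up. Home, the gauge's collar rests on the block and its tip is 34 mm below this point
- mandrel_seat (a point): centre of the mandrel's shoulder, z up. Fixed plate 90 x 90 x 8 mm; on it an upright steel mandrel: a foot 15.6 mm diameter, 12 mm tall, whose top is the shoulder, and above it a post 11.6 mm diameter, 24 mm tall, its top 6 mm tapered to 5 mm. The right bushing's underside comes to rest here, 12 mm above the plate (a tight one does not go on, a worn one drops to the plate)
- bushing_a: steel flanged bushing, loose, upright, flange down: body 36 mm diameter, flange 44 mm and 5 mm thick at the bottom, 42 mm tall, 150 g. Origin on its axis at the underside, z up. Through bore; its top 6 mm are a counterbore of 17.6 mm in all three; below, one bushing is tight (9.6), one right (13.6), one worn (17.6 mm): any may be which, the gauge tells
- bushing_b: steel flanged bushing, loose, upright, flange down: body 36 mm diameter, flange 44 mm and 5 mm thick at the bottom, 42 mm tall, 150 g. Origin on its axis at the underside, z up. Through bore; its top 6 mm are a counterbore of 17.6 mm in all three; below, one bushing is tight (9.6), one right (13.6), one worn (17.6 mm): any may be which, the gauge tells
- bushing_c: steel flanged bushing, loose, upright, flange down: body 36 mm diameter, flange 44 mm and 5 mm thick at the bottom, 42 mm tall, 150 g. Origin on its axis at the underside, z up. Through bore; its top 6 mm are a counterbore of 17.6 mm in all three; below, one bushing is tight (9.6), one right (13.6), one worn (17.6 mm): any may be which, the gauge tells
- dust_boot: bystander: black rubber dust boot, 45 mm diameter, 22 mm tall, origin under its centre
- dust_boot_2: bystander: black rubber dust boot, 45 mm diameter, 22 mm tall, origin under its centre
- hex_key: bystander: black hex key lying flat, 33 x 102 x 5 mm, origin under its centre
- tape_roll: bystander: roll of paper tape lying flat, 89 mm diameter, 19 mm tall, origin under its centre
There are look-alikes about, which are no part of the job. What is shaped like the bushing_b but yellow is not meant. Leave any orange look-alike of the gauge alone.

How it is judged:
By the outcome, as a careful person would: the job done as asked, in the order asked, and still so for the second after the job is handed in, with the robot touching nothing.
It also fails if it takes over 72 s, if anything falls off the work surface, if the arm or the gripper's body presses on something with over 40 N, if the wrist force passes 120 N, or if a joint passes its speed limit or range.

ROBOT

A 6-joint arm with a two-finger parallel gripper is mounted at the origin on a cart in front of the work surface, level with it; the furniture and walls round the work are solid. World frame = base frame: x ahead of the robot, y to its left, z up, the work surface at z = 0. Lengths are in m, angles in degrees, forces in N, time in s.
With the tool pointing down it reaches from about 0.4 to 0.825 m from the base axis. Payload 7 kg.
Tool frame: the origin (TCP) lies between the finger pads; the fingertips stand 17 mm ahead of it and the grasp point (between the pads) lies 2 mm behind it; x points along the fingers, y is the direction in which the jaws open and shut, and the axes are right-handed (so a half turn about x gives the same grasp; the last joint's range is limited). The gripper opens to 88 mm and grips with 3 to 60 N. Pads are 19 mm wide; open, the fingers measure 130 mm over their backs; the gripper's body (78 mm by 193 mm) begins 47 mm behind the grasp point.
Start: joints at [-50.071, 20.546, 0.682, 0, -70.136, -16.507], TCP at [0.268, -0.619, 0.218] pointing down, gripper open.
Joint ranges: [-176.03, 176.03], [-82.01, 121.73], [-58.28, 71.71], [-173.87, 95.51], [-174.79, -0.11], [-173.66, 173.66]. Speed limits (degrees/s): [136.94, 136.94, 172.46, 180, 180, 180].

INTERFACE

Orientations are given as [roll, pitch, yaw] about the fixed x, y, z axes, in that order (R = Rz(yaw) Ry(pitch) Rx(roll)).
In Python, from plant import r gives the robot as it stands.
- The arm moves only by the shell command python3 -m jog 'ROWS' [FORCE]. ROWS is a JSON object of lists of equal length, an entry for each row: "fingers": the opening, from 0 (shut) to 1 (fully open); "dp": the shift along the tool's x, y, z in mm, a list of three; "twist": the turn about the tool's x in degrees. In form: {"fingers": [fingers, ...], "dp": [[dx, dy, dz], ...], "twist": [twist, ...]}. A call has exactly 5 rows; each row is the pose to reach, as a shift and turn from the pose measured when the call began, along the tool's axes at that moment; what a row does not reach only later rows make up. A row lasts 1/10 s, in which the tool goes at most 50 mm and 8.59 degrees, less where a joint would pass 70% of its speed; a pose out of reach is approached as far as the arm can. A call with a gripper value outside its range is refused whole. The fingers move at their own pace and stop on an object; FORCE is the grip in N (left out, the last holds). Time passes only in rows, so rows that repeat a pose let the fingers close, or fill a call up. It gives the time, the measured TCP pose, the force and the opening at its end, in the units of the state.
- r.get_state(): the state, without advancing time (a new reading comes with each control period).
- r.capture(name): name is "side" or "top"; returns a dict with "frame" (480x640x3 uint8, red, green, blue), "intrinsics" (3x3 intrinsics, pixels), "pose" (4x4, takes a point from camera to world coordinates). Camera axes: x right, y down, z forward; pixel columns grow to the right and rows downward; lengths in m; the calibration is good to about 2 mm. A picture is of the moment at which its call begins. There is no depth.
- r.close_job(): hands the job in, once; it reports no verdict.
The state is a dict: "time_s": time; "joints": joint angles; "qd": joint speeds; "joint_torque": joint torques, N m; "tcp_pos": TCP position; "eef_rot": TCP orientation; "contact_force": force on the tool from outside, world axes, zero at the start; "moment": the same for the moment, N m; "gripper_width": finger opening in m.
Only numpy, scipy, OpenCV 4.12 (cv2) and the standard library are available. Lean on these libraries where they do the work, as an engineer would, in place of code of your own. Each camera call takes 0.05 s, during which the arm holds its last target. There are 200 camera calls.

## Working session

There is one attempt and no reset: what is moved stays moved. The work goes in short steps, Python scripts to look and compute and a shell command to move; the robot and the scene stay as the last step left them, time stands still between calls to the robot, and variables do not carry over. Pictures are saved under pics/ and viewed, on a budget of 10 in all, crops included, one or two more only if the job needs it, and the job is handed in when it is done.

```bash
mkdir -p pics; ls; python3 - <<'E'
from plant import r
import cv2,numpy as np
for n in("top","side"):
    c=r.capture(n);cv2.imwrite(f"pics/{n}0.png",c["frame"][:,:,::-1]);np.savez(f"pics/{n}0.npz",**c)
    print(n,c["intrinsics"].tolist(),np.round(c["pose"],4).tolist())
print(r.get_state())
E
```

```text
pics
top [[469.71329243525213, 0.0, 316.91334543837706], [0.0, 469.71329243525213, 234.87162746633138], [0.0, 0.0, 1.0]] [[0.013, -0.9955, 0.0939, 0.4387], [-0.9998, -0.0141, -0.0113, -0.0276], [0.0125, -0.0937, -0.9955, 1.1815], [0.0, 0.0, 0.0, 1.0]]
side [[538.3858852302959, 0.0, 316.3803507708501], [0.0, 538.3858852302959, 244.17649169233707], [0.0, 0.0, 1.0]] [[-0.868, -0.308, 0.3896, 0.1684], [-0.4966, 0.5411, -0.6786, 0.64], [-0.0018, -0.7825, -0.6226, 0.7144], [0.0, 0.0, 0.0, 1.0]]
{'time_s': 0.1, 'joints': array([-5.00706805e+01,  2.05883863e+01,  6.38059943e-01, -1.83606272e-02,
       -7.01372990e+01, -1.65062655e+01]), 'qd': array([ 0.09099204,  0.01189712,  0.04568472,  0.08513218,  0.18782446,
       -0.08587968]), 'joint_torque': array([-8.67390772e-04, -5.84162343e+01,  2.93750632e+01,  7.01559216e+00,
        1.01276266e-02, -6.62409366e-05]), 'tcp_pos': array([ 0.26810218, -0.61895905,  0.21679521]), 'eef_rot': array([ 95.36396587,  89.91069022, 118.78076833]), 'contact_force': array([-0.09380172, -0.26016249,  0.91210592]), 'moment': array([ 0.00405077, -0.00394231, -0.00381442]), 'gripper_width': 0.08803124183089753}
```

View pics/top0.png

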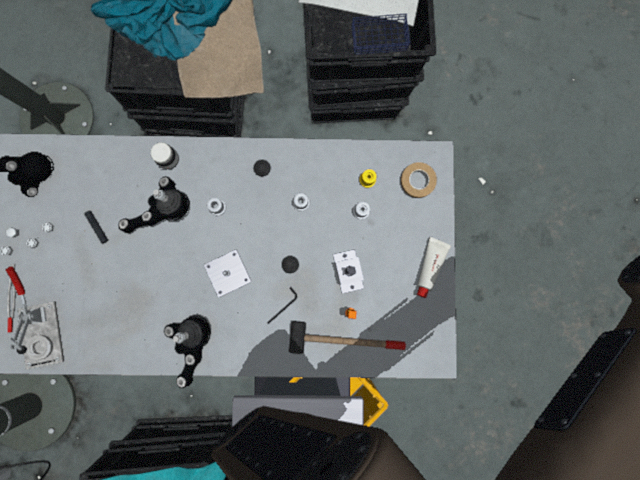

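View pics/side0.png

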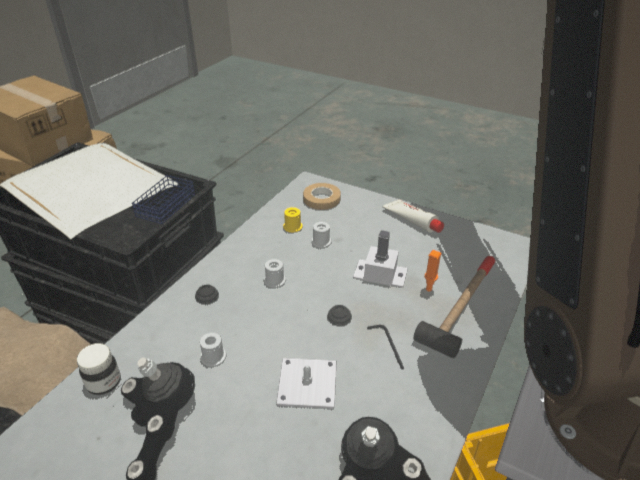

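Top view: grey bushings at (215,206), (301,201) and (362,210). The look-alike at (368,177) is yellow, so it is excluded. The gauge stands in the holder at (348,271), and the orange look-alike at (349,313) is excluded. The mandrel plate is at (227,273). I'll confirm these in an enlarged crop.

```bash
python3 - <<'E'
import cv2,numpy as np
t=cv2.imread("pics/top0.png");s=cv2.imread("pics/side0.png")
def crop(im,x,y,w=33,k=4): return cv2.resize(im[y-w:y+w,x-w:x+w],None,fx=k,fy=k,interpolation=cv2.INTER_CUBIC)
T=[(215,206),(301,201),(362,210),(348,271),(227,273)];S=[(212,348),(275,272),(321,235),(382,260),(307,383)]
def row(im,P,k=155): return np.hstack([cv2.resize(crop(im,*p,w=w),(160,160)) for p,w in P])
a=row(t,[(p,w) for p,w in zip(T,[16,16,16,26,26])]);b=row(s,[(p,w) for p,w in zip(S,[24,24,24,36,36])])
cv2.imwrite("pics/crop1.png",np.vstack([a,b]))
E
```

```text
(no output)
```

View pics/crop1.png

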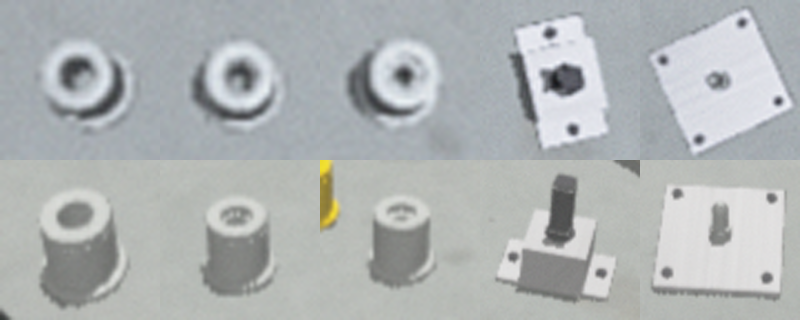

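The crop confirms three grey bushings, the black-handled gauge in the aluminium holder, and the mandrel. Next I triangulate them.

```bash
cat > h.py <<'E'
import cv2,numpy as np
from plant import r
def ray(c,u,v):
    d=c["pose"][:3,:3]@np.linalg.solve(c["intrinsics"],[u,v,1]);return c["pose"][:3,3],d/np.linalg.norm(d)
def plane(c,u,v,z):
    o,d=ray(c,u,v);return o+d*(z-o[2])/d[2]
def tri(c1,p1,c2,p2):
    A=np.zeros((3,3));b=np.zeros(3)
    for c,p in((c1,p1),(c2,p2)):
        o,d=ray(c,*p);M=np.eye(3)-np.outer(d,d);A+=M;b+=M@o
    return np.linalg.solve(A,b)
def go(x,y,z=None,yaw=None):
    "shift in tool axes (mm) to world point"
    s=r.get_state();from scipy.spatial.transform import Rotation as R
    M=R.from_euler("xyz",s["eef_rot"],degrees=True).as_matrix();p=s["tcp_pos"]
    t=np.array([x,y,p[2] if z is None else z]);jaw=np.degrees(np.arctan2(M[1,1],M[0,1]))
    print("t",round(s["time_s"],2),"tcp",p.round(4),"dp",(M.T@(t-p)*1000).round(1),"jaw yaw",jaw.round(1),"tilt x",M[:,0].round(4),"F",s["contact_force"].round(1),"w",round(s["gripper_width"],4))
E
python3 - <<'E'
from h import *
t=dict(np.load("pics/top0.npz"));s=dict(np.load("pics/side0.npz"))
P={"B1":((214.6,205.4),(210.5,340.2),.042),"B2":((300.8,200),(273.8,264.5),.042),"B3":((362.8,208.8),(321.6,226.3),.042),"G":((350,270.7),(384.3,233),.109),"M":((225.7,273),(306.6,367.3),.044)}
for k,(a,b,z) in P.items(): print(k,tri(t,a,s,b).round(4),plane(t,*a,z).round(4)[:2],plane(s,*b,z).round(4)[:2])
def mask(c,box,f):
    x0,y0,x1,y1=box;g=cv2.cvtColor(c["frame"],cv2.COLOR_RGB2GRAY)[y0:y1,x0:x1];m=f(g).astype(np.uint8)
    n,l,st,ce=cv2.connectedComponentsWithStats(m);i=1+np.argmax(st[1:,4]);return (l==i),ce[i]+[x0,y0],st[i],g
# bushing ring, filled bright contour, top
for n,c,Q in(("top",t,[(215,206),(301,201),(362,210)]),("side",s,[(210,340),(274,264),(321,226)])):
  for q in Q:
    m,ce,st,g=mask(c,(q[0]-14,q[1]-13,q[0]+14,q[1]+13),lambda g:g>200)
    cn=max(cv2.findContours(m.astype(np.uint8),0,2)[0],key=cv2.contourArea)+np.array([[q[0]-14,q[1]-13]])
    e=cv2.fitEllipse(cn);print(n,q,np.round(e,1) if 0 else e,plane(c,*e[0],.042).round(4)[:2])
# holder: white plate rect, mandrel plate rect in top
for nm,box,z in(("hold",(325,245,378,298),.028),("plate",(198,243,256,302),.008)):
    m,ce,st,g=mask(t,box,lambda g:g>195)
    cn=max(cv2.findContours(m.astype(np.uint8),0,2)[0],key=cv2.contourArea)+np.array(box[:2])
    re=cv2.minAreaRect(cn);bx=cv2.boxPoints(re);W=np.array([plane(t,*p,z)[:2] for p in bx]);e=np.diff(W,axis=0)
    print(nm,re,plane(t,*re[0],z).round(4)[:2],np.degrees(np.arctan2(e[:,1],e[:,0])).round(1),np.linalg.norm(e,axis=1).round(3))
g=cv2.cvtColor(t["frame"],cv2.COLOR_RGB2GRAY);print(g[258:284,336:362])
E
```

```text
B1 [0.6154 0.2111 0.0401] [0.6149 0.2106] [0.6144 0.2124]
B2 [ 6.312e-01 -1.000e-04  3.980e-02] [6.315e-01 2.000e-04] [0.6289 0.0017]
B3 [ 0.6116 -0.1527  0.0399] [ 0.6119 -0.1522] [ 0.6095 -0.1504]
G [ 0.4579 -0.117   0.1038] [ 0.4589 -0.1162] [ 0.4543 -0.111 ]
M [0.4509 0.1792 0.0379] [0.4506 0.178 ] [0.4485 0.1834]
top (215, 206) ((214.01612854003906, 204.3803253173828), (11.127163887023926, 11.733207702636719), 121.31781005859375) [0.6174 0.2121]
top (301, 201) ((300.687255859375, 199.6536102294922), (11.882640838623047, 12.843181610107422), 115.35008239746094) [6.323e-01 5.000e-04]
top (362, 210) ((363.0154113769531, 209.13006591796875), (11.449382781982422, 15.113504409790039), 166.63253784179688) [ 0.6111 -0.1527]
side (210, 340) ((209.97166442871094, 339.9351806640625), (14.251932144165039, 19.85101890563965), 78.37808227539062) [0.6155 0.2124]
side (274, 264) ((273.2824401855469, 264.0703125), (10.265729904174805, 16.59244155883789), 89.20882415771484) [0.6305 0.0012]
side (321, 226) ((321.02020263671875, 225.8643798828125), (8.22959041595459, 15.20793342590332), 93.16197967
[... 2493 characters left out ...]
32 230 226
  227 225 226 224 223 224 223 225]
 [ 91  90  86 173 224 230 228 225 227 226 227 228 227 227 229 226 226 222
  224 224 222 222 222 225 225 227]
 [ 94  86  83 143 214 231 227 226 227 224 224 226 223 224 222 221 222 221
  222 224 223 223 223 222 226 227]
 [119  88  81 131 205 227 228 222 223 220 220 220 222 221 221 222 223 221
  222 225 224 226 226 223 223 211]
 [133  96  78 104 189 230 223 221 221 223 223 222 223 222 223 223 222 223
  223 223 224 226 227 227 225 216]
 [132  93  85  87 165 222 226 222 223 224 223 223 222 222 224 226 227 226
  225 226 227 227 228 230 227 227]
 [155 122  86  86 140 206 225 227 222 223 223 224 224 226 227 230 231 230
  224 227 229 225 225 227 226 230]]
```

```bash
python3 - <<'E'
from h import *
t=dict(np.load("pics/top0.npz"));s=dict(np.load("pics/side0.npz"))
for z in(.103,.109): print(plane(t,350.9,269.9,z).round(4),plane(s,384.3,233,z).round(4))
for z in(.006,.044,.05): print(plane(t,349,270.6,z).round(4))
go(.460,-.118,.20)
E
```

```text
[ 0.4608 -0.1187  0.103 ] [ 0.4571 -0.1185  0.103 ]
[ 0.4607 -0.1182  0.109 ] [ 0.4543 -0.111   0.109 ]
[ 0.461  -0.1222  0.006 ]
[ 0.4603 -0.1191  0.044 ]
[ 0.4602 -0.1186  0.05  ]
t 0.1 tcp [ 0.2681 -0.619   0.2168] dp [ 17.3 383.4 375.2] jaw yaw 113.4 tilt x [-8.0e-04  1.4e-03 -1.0e+00] F [-0.1 -0.3  0.9] w 0.088
```

```bash
python3 -m jog '{"fingers":[0.7,0.7,0.7,0.7,0.7],"dp":[[0,383,375],[0,383,375],[0,383,375],[0,383,375],[0,383,375]],"twist":[2,4,6,8,9.8]}' 25; python3 -c "
from h import *
go(.460,-.1188,.20)"
```

```text
time_s: 0.6
tcp_pos: [0.3577, -0.384, 0.2172]
eef_rot: [108.7, 89.9, 122.2]
contact_force: [1.0, 0.8, 0.4]
gripper_width: 0.062
t 0.6 tcp [ 0.3577 -0.384   0.2172] dp [ 17.5 233.9 161.4] jaw yaw 103.5 tilt x [-0.001   0.0017 -1.    ] F [1.  0.8 0.4] w 0.062
```

```bash
python3 -m jog '{"fingers":[0.6,0.6,0.6,0.6,0.6],"dp":[[0,234,161],[0,234,161],[0,234,161],[0,234,161],[0,234,161]],"twist":[0,0,0,0,0]}';python3 -m jog '{"fingers":[0.6,0.6,0.6,0.6,0.6],"dp":[[0,23,16],[0,23,16],[0,23,16],[0,23,16],[0,23,16]],"twist":[0,0,0,0,0]}'; python3 -c "
from h import *
for n in('top','side'):
    c=r.capture(n);np.savez('pics/%s1.npz'%n,**c);cv2.imwrite('pics/%s1.png'%n,c['frame'][:,:,::-1])
go(.460,-.1188,.08)
t=cv2.imread('pics/top1.png')[215:325,290:410];s=cv2.imread('pics/side1.png')[190:300,320:440]
cv2.imwrite('pics/crop2.png',cv2.resize(np.hstack([t,s]),None,fx=3.3,fy=3.3))"
```

```text
time_s: 1.1
tcp_pos: [0.4469, -0.1503, 0.2176]
eef_rot: [97.8, 89.9, 111.3]
contact_force: [1.5, -0.7, -0.0]
gripper_width: 0.0527
time_s: 1.6
tcp_pos: [0.4567, -0.1251, 0.2175]
eef_rot: [107.3, 89.9, 120.7]
contact_force: [0.5, -0.2, -0.1]
gripper_width: 0.0523
t 1.7 tcp [ 0.4568 -0.125   0.2176] dp [137.6   5.    4.7] jaw yaw 103.4 tilt x [-9.0e-04  1.7e-03 -1.0e+00] F [-0.9  0.6  0.7] w 0.0525
```

View pics/crop2.png

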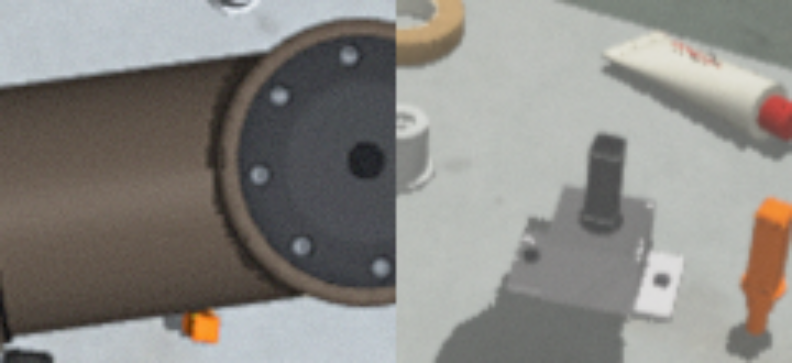

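The gripper is above the gauge and nothing is disturbed. The side crop shows the handle clear under the tool. Descending.

```bash
python3 -m jog '{"fingers":[0.6,0.6,0.6,0.6,0.6],"dp":[[20,5,4.7],[60,5,4.7],[95,5,4.7],[95,5,4.7],[95,5,4.7]],"twist":[0,0,0,0,0]}';python3 -c "
from h import *
go(.460,-.1188,.08)"
```

```text
time_s: 2.2
tcp_pos: [0.4602, -0.1196, 0.1232]
eef_rot: [140.1, 89.9, 153.5]
contact_force: [-0.7, -0.8, 0.2]
gripper_width: 0.0528
t 2.2 tcp [ 0.4602 -0.1196  0.1232] dp [43.2  0.7  0.1] jaw yaw 103.4 tilt x [-1.9e-03  9.0e-04 -1.0e+00] F [-0.7 -0.8  0.2] w 0.0528
```

```bash
python3 -m jog '{"fingers":[0.6,0.6,0.6,0.6,0.6],"dp":[[20,0.5,0],[43,0.5,0],[43,0.5,0],[43,0.5,0],[43,0.5,0]],"twist":[0,0,0,0,0]}'; python3 -m jog '{"fingers":[0.4,0.3,0.25,0.22,0.2],"dp":[[0,0,0],[0,0,0],[0,0,0],[0,0,0],[0,0,0]],"twist":[0,0,0,0,0]}' 5;python3 -c "
from h import *
go(.460,-.1188,.08)"
```

```text
time_s: 2.7
tcp_pos: [0.4614, -0.1191, 0.0821]
eef_rot: [29.0, 89.9, 42.4]
contact_force: [0.8, -0.1, 1.4]
gripper_width: 0.0526
time_s: 3.2
tcp_pos: [0.4614, -0.1191, 0.0821]
eef_rot: [26.6, 89.9, 40.0]
contact_force: [0.6, -0.1, 0.7]
gripper_width: 0.0198
t 3.2 tcp [ 0.4614 -0.1191  0.0821] dp [ 2.1  0.6 -1.3] jaw yaw 103.4 tilt x [ 1.e-03  9.e-04 -1.e+00] F [ 0.6 -0.1  0.7] w 0.0198
```

```bash
python3 -m jog '{"fingers":[0.15,0.15,0.15,0.15,0.15],"dp":[[0,0,0],[0,0,0],[0,0,0],[0,0,0],[0,0,0]],"twist":[0,0,0,0,0]}' 5;python3 -c "
from h import *
go(.460,-.1188,.08);print(r.get_state()['moment'])"
```

```text
time_s: 3.7
tcp_pos: [0.4615, -0.1191, 0.0821]
eef_rot: [24.6, 89.9, 38.0]
contact_force: [-0.6, -0.8, -0.1]
gripper_width: 0.0182
t 3.7 tcp [ 0.4615 -0.1191  0.0821] dp [ 2.1  0.6 -1.4] jaw yaw 103.4 tilt x [ 1.1e-03  8.0e-04 -1.0e+00] F [-0.6 -0.8 -0.1] w 0.0182
[-0.1942423  -0.22184731 -0.00992498]
```

```bash
python3 -m jog '{"fingers":[0.15,0.15,0.15,0.15,0.15],"dp":[[0,0,0],[-5,0,0],[-20,0,0],[-50,0,0],[-80,0,0]],"twist":[0,0,0,0,0]}' 25;python3 -m jog '{"fingers":[0.15,0.15,0.15,0.15,0.15],"dp":[[-8,0,0],[-8,0,0],[-8,0,0],[-8,0,0],[-8,0,0]],"twist":[0,0,0,0,0]}';python3 -c "
from h import *
go(.633,.0005,.16)"
```

```text
time_s: 4.2
tcp_pos: [0.4605, -0.1192, 0.1628]
eef_rot: [125.4, 89.9, 138.8]
contact_force: [0.8, 0.0, -1.2]
gripper_width: 0.0173
time_s: 4.7
tcp_pos: [0.4599, -0.1192, 0.1697]
eef_rot: [155.1, 89.8, 168.5]
contact_force: [0.1, -0.9, -1.5]
gripper_width: 0.0177
t 4.7 tcp [ 0.4599 -0.1192  0.1697] dp [  9.2  76.3 196.2] jaw yaw 103.4 tilt x [-3.e-03  6.e-04 -1.e+00] F [ 0.1 -0.9 -1.5] w 0.0177
```

```bash
python3 -m jog '{"fingers":[0.15,0.15,0.15,0.15,0.15],"dp":[[0,76,196],[0,76,196],[0,76,196],[0,76,196],[0,76,196]],"twist":[0,0,0,0,0]}';python3 -m jog '{"fingers":[0.15,0.15,0.15,0.15,0.15],"dp":[[10,0,0],[20,0,0],[30,0,0],[30,0,0],[30,0,0]],"twist":[0,0,0,0,0]}';python3 -c "
from h import *
for n in('top','side'):
    c=r.capture(n);np.savez('pics/%s2.npz'%n,**c);cv2.imwrite('pics/%s2.png'%n,c['frame'][:,:,::-1])
go(.633,.0005,.12)
s=cv2.imread('pics/side2.png')[190:310,210:350]
cv2.imwrite('pics/crop3.png',cv2.resize(s,None,fx=5,fy=5,interpolation=2))"
```

```text
time_s: 5.2
tcp_pos: [0.6362, 0.0028, 0.1669]
eef_rot: [169.4, 89.8, -177.1]
contact_force: [-1.3, 0.1, -1.4]
gripper_width: 0.0179
time_s: 5.7
tcp_pos: [0.6354, 0.0021, 0.137]
eef_rot: [172.8, 89.7, -173.7]
contact_force: [0.2, 0.1, -1.3]
gripper_width: 0.0175
t 5.8 tcp [0.6362 0.0025 0.1378] dp [17.8 -1.2 -3.5] jaw yaw 103.5 tilt x [-0.0031 -0.     -1.    ] F [ 0.2  0.1 -1.2] w 0.0179
```

View pics/crop3.png

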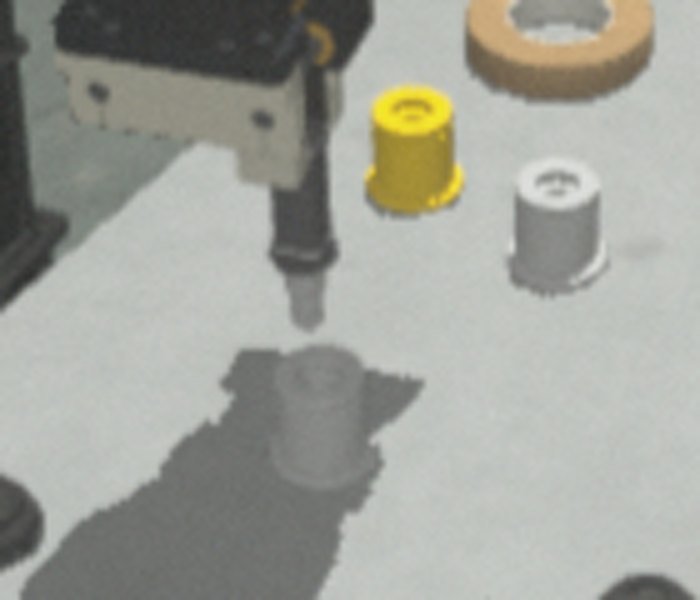

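```bash
python3 - <<'E'
from h import *
s=dict(np.load("pics/side2.npz"))
for z in(.062,.066,.070): print(plane(s,271.6,255.6,z).round(4))
print(plane(s,273.8,264.2,.042).round(4))
print("home gauge handle top",plane(s,384.3,233,.103).round(4))
P=np.linalg.inv(s["pose"])
for q in([.633,.001,.042],[.635,.0025,.066],[.6362,.0025,.066]):
    k=s["intrinsics"]@(P@[*q,1])[:3];print((k/k[2])[:2].round(1))
E
```

```text
[0.6331 0.0011 0.062 ]
[0.6303 0.005  0.066 ]
[0.6274 0.0089 0.07  ]
[0.6294 0.001  0.042 ]
home gauge handle top [ 0.4571 -0.1185  0.103 ]
[272.2 263.6]
[270.2 254.1]
[269.7 253.9]
```

```bash
python3 -m jog '{"fingers":[0.15,0.15,0.15,0.15,0.15],"dp":[[0,-1,-3],[5,-1,-3],[15,-1,-3],[18,-1,-3],[18,-1,-3]],"twist":[0,0,0,0,0]}';python3 -c "
from h import *
go(.633,.0005,.11)"
```

```text
time_s: 6.3
tcp_pos: [0.6328, 0.0007, 0.1186]
eef_rot: [172.1, 89.7, -174.4]
contact_force: [1.2, -0.1, -0.7]
gripper_width: 0.0175
t 6.3 tcp [0.6328 0.0007 0.1186] dp [ 8.6 -0.3  0.2] jaw yaw 103.5 tilt x [-5.e-03 -5.e-04 -1.e+00] F [ 1.2 -0.1 -0.7] w 0.0175
```

```bash
python3 -m jog '{"fingers":[0.15,0.15,0.15,0.15,0.15],"dp":[[3,0,0],[6,0,0],[9,0,0],[10,0,0],[10,0,0]],"twist":[0,0,0,0,0]}';python3 -m jog '{"fingers":[0.15,0.15,0.15,0.15,0.15],"dp":[[1,0,0],[2,0,0],[3,0,0],[4,0,0],[4,0,0]],"twist":[0,0,0,0,0]}';python3 -c "
from h import *
go(.633,.0005,.11)"
```

```text
time_s: 6.8
tcp_pos: [0.6326, 0.0007, 0.1084]
eef_rot: [172.7, 89.7, -173.8]
contact_force: [0.1, -0.3, -1.4]
gripper_width: 0.0178
time_s: 7.3
tcp_pos: [0.6325, 0.0006, 0.1043]
eef_rot: [172.6, 89.7, -173.8]
contact_force: [0.7, -0.6, -1.8]
gripper_width: 0.0173
t 7.3 tcp [6.325e-01 6.000e-04 1.043e-01] dp [-5.7 -0.2  0.4] jaw yaw 103.5 tilt x [-5.5e-03 -6.0e-04 -1.0e+00] F [ 0.7 -0.6 -1.8] w 0.0173
```

```bash
python3 -m jog '{"fingers":[0.15,0.15,0.15,0.15,0.15],"dp":[[2,0,0],[4,0,0],[6,0,0],[8,0,0],[8,0,0]],"twist":[0,0,0,0,0]}';python3 -m jog '{"fingers":[0.15,0.15,0.15,0.15,0.15],"dp":[[1,0,0],[2,0,0],[3,0,0],[4,0,0],[4,0,0]],"twist":[0,0,0,0,0]}';python3 -m jog '{"fingers":[0.15,0.15,0.15,0.15,0.15],"dp":[[0.5,0,0],[1,0,0],[1.5,0,0],[2,0,0],[2,0,0]],"twist":[0,0,0,0,0]}'
```

```text
time_s: 7.8
tcp_pos: [0.6324, 0.0006, 0.0959]
eef_rot: [173.2, 89.7, -173.3]
contact_force: [-0.1, -0.2, -1.5]
gripper_width: 0.0175
time_s: 8.3
tcp_pos: [0.6325, 0.0006, 0.0918]
eef_rot: [173.4, 89.7, -173.1]
contact_force: [0.7, 0.6, -0.8]
gripper_width: 0.0178
time_s: 8.8
tcp_pos: [0.6325, 0.0006, 0.0898]
eef_rot: [173.8, 89.7, -172.7]
contact_force: [0.6, -0.0, -1.0]
gripper_width: 0.0174
```

```bash
python3 -m jog '{"fingers":[0.15,0.15,0.15,0.15,0.15],"dp":[[0.3,0,0],[0.6,0,0],[0.9,0,0],[1,0,0],[1,0,0]],"twist":[0,0,0,0,0]}';python3 -m jog '{"fingers":[0.15,0.15,0.15,0.15,0.15],"dp":[[0.3,0,0],[0.6,0,0],[0.9,0,0],[1,0,0],[1,0,0]],"twist":[0,0,0,0,0]}'
```

```text
time_s: 9.3
tcp_pos: [0.6328, 0.0007, 0.0891]
eef_rot: [173.6, 89.7, -172.8]
contact_force: [1.6, -0.5, 2.7]
gripper_width: 0.0179
time_s: 9.8
tcp_pos: [0.6332, 0.0007, 0.0886]
eef_rot: [176.0, 89.8, -170.5]
contact_force: [-0.0, 0.1, 4.9]
gripper_width: 0.0177
```

It stopped at TCP z 0.0886 with about 6 N of push. That puts the tip about 25 mm below the top, so the middle bushing is the right one. Withdrawing.

```bash
python3 -m jog '{"fingers":[0.15,0.15,0.15,0.15,0.15],"dp":[[-3,0,0],[-8,0,0],[-20,0,0],[-45,0,0],[-75,0,0]],"twist":[0,0,0,0,0]}';python3 -c "
from h import *
go(.4605,-.1191,.165)"
```

```text
time_s: 10.3
tcp_pos: [0.6324, 0.0005, 0.1639]
eef_rot: [176.4, 89.6, -170.0]
contact_force: [0.2, 0.1, -1.2]
gripper_width: 0.0179
t 10.3 tcp [6.324e-01 5.000e-04 1.639e-01] dp [   0.2  -76.1 -195.1] jaw yaw 103.5 tilt x [-0.007  -0.0012 -1.    ] F [ 0.2  0.1 -1.2] w 0.0179
```

```bash
python3 -m jog '{"fingers":[0.15,0.15,0.15,0.15,0.15],"dp":[[0,-76,-194],[0,-76,-194],[0,-76,-194],[0,-76,-194],[0,-76,-194]],"twist":[0,0,0,0,0]}';python3 -m jog '{"fingers":[0.15,0.15,0.15,0.15,0.15],"dp":[[0,0,0],[0,0,0],[0,0,0],[0,0,0],[0,0,0]],"twist":[0,0,0,0,0]}';python3 -c "
from h import *
r.capture('side')
go(.462,-.1191,.13)"
```

```text
time_s: 10.8
tcp_pos: [0.4568, -0.1205, 0.1659]
eef_rot: [170.6, 89.5, -176.0]
contact_force: [0.8, -0.9, -0.9]
gripper_width: 0.0178
time_s: 11.3
tcp_pos: [0.4573, -0.1201, 0.1655]
eef_rot: [170.9, 89.5, -175.6]
contact_force: [-0.9, 0.1, -0.6]
gripper_width: 0.0176
t 11.35 tcp [ 0.4572 -0.1202  0.1655] dp [35.5 -0.1  5.2] jaw yaw 103.4 tilt x [-8.9e-03 -7.0e-04 -1.0e+00] F [ 0.3  0.7 -1.4] w 0.0177
```

```bash
python3 -m jog '{"fingers":[0.15,0.15,0.15,0.15,0.15],"dp":[[0,0,5],[10,0,5],[25,0,5],[35,0,5],[35,0,5]],"twist":[0,0,0,0,0]}';python3 -c "
from h import *
c=r.capture('side');np.savez('pics/side3.npz',**c)
s=c['frame'][190:310,320:460,::-1]
cv2.imwrite('pics/crop4.png',cv2.resize(s,None,fx=5,fy=5,interpolation=2))
go(.462,-.1191,.11)"
```

```text
time_s: 11.85
tcp_pos: [0.4605, -0.1191, 0.1286]
eef_rot: [170.8, 89.3, -175.8]
contact_force: [-0.3, -0.2, -0.1]
gripper_width: 0.0178
t 11.9 tcp [ 0.4612 -0.1191  0.1296] dp [19.6 -0.2  1. ] jaw yaw 103.4 tilt x [-0.011  -0.0011 -0.9999] F [ 0.1 -0.  -0.5] w 0.0177
```

View pics/crop4.png

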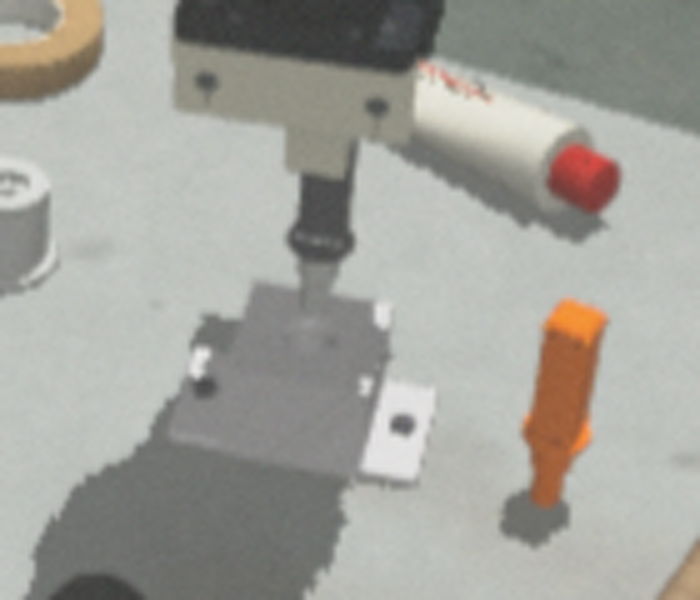

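The tip at (315,305) in the crop lines up over the hole. Inserting in steps while watching force.

```bash
python3 -m jog '{"fingers":[0.15,0.15,0.15,0.15,0.15],"dp":[[4,0,1],[9,0,1],[14,0,1],[18,0,1],[18,0,1]],"twist":[0,0,0,0,0]}';python3 -m jog '{"fingers":[0.15,0.15,0.15,0.15,0.15],"dp":[[2,0,0],[4,0,0],[6,0,0],[8,0,0],[8,0,0]],"twist":[0,0,0,0,0]}';python3 -c "
from h import *
go(.4623,-.1191,.083)"
```

```text
time_s: 12.4
tcp_pos: [0.4616, -0.1189, 0.111]
eef_rot: [171.9, 89.3, -174.7]
contact_force: [-0.3, -0.7, -0.5]
gripper_width: 0.0178
time_s: 12.9
tcp_pos: [0.4613, -0.119, 0.1027]
eef_rot: [171.8, 89.3, -174.7]
contact_force: [-0.3, -0.7, -1.6]
gripper_width: 0.0175
t 12.9 tcp [ 0.4613 -0.119   0.1027] dp [19.7 -0.4  1.2] jaw yaw 103.4 tilt x [-0.0124 -0.0011 -0.9999] F [-0.3 -0.7 -1.6] w 0.0175
```

```bash
python3 -m jog '{"fingers":[0.15,0.15,0.15,0.15,0.15],"dp":[[2,0,1],[5,0,1],[8,0,1],[10,0,1],[10,0,1]],"twist":[0,0,0,0,0]}';python3 -m jog '{"fingers":[0.15,0.15,0.15,0.15,0.15],"dp":[[2,0,0],[4,0,0],[6,0,0],[8,0,0],[8,0,0]],"twist":[0,0,0,0,0]}';python3 -c "
from h import *
go(.4623,-.1191,.083)"
```

```text
time_s: 13.4
tcp_pos: [0.4618, -0.1188, 0.0923]
eef_rot: [172.1, 89.2, -174.5]
contact_force: [0.2, -0.6, -2.5]
gripper_width: 0.0178
time_s: 13.9
tcp_pos: [0.4616, -0.1189, 0.0841]
eef_rot: [172.3, 89.2, -174.3]
contact_force: [0.6, -1.3, -3.1]
gripper_width: 0.0174
t 13.9 tcp [ 0.4616 -0.1189  0.0841] dp [ 1.1 -0.4  0.6] jaw yaw 103.4 tilt x [-0.0135 -0.0014 -0.9999] F [ 0.6 -1.3 -3.1] w 0.0174
```

```bash
python3 -m jog '{"fingers":[0.15,0.15,0.15,0.15,0.15],"dp":[[0.5,0,0],[1,0,0],[1.5,0,0],[1.5,0,0],[1.5,0,0]],"twist":[0,0,0,0,0]}';python3 -m jog '{"fingers":[0.15,0.15,0.15,0.15,0.15],"dp":[[0.3,0,0],[0.6,0,0],[1,0,0],[1,0,0],[1,0,0]],"twist":[0,0,0,0,0]}'
```

```text
time_s: 14.4
tcp_pos: [0.4616, -0.1189, 0.0826]
eef_rot: [172.3, 89.2, -174.3]
contact_force: [0.2, -1.2, -1.4]
gripper_width: 0.0178
time_s: 14.9
tcp_pos: [0.4619, -0.1189, 0.0819]
eef_rot: [173.0, 89.3, -173.6]
contact_force: [-0.9, -0.2, 5.7]
gripper_width: 0.0175
```

Seated at 0.0819 against 0.0821 at home. Releasing.

```bash
python3 -m jog '{"fingers":[0.3,0.4,0.5,0.6,0.6],"dp":[[0,0,0],[0,0,0],[0,0,0],[0,0,0],[0,0,0]],"twist":[0,0,0,0,0]}';python3 -m jog '{"fingers":[0.6,0.6,0.6,0.8,0.95],"dp":[[-10,0,0],[-30,0,0],[-60,0,0],[-90,0,0],[-90,0,0]],"twist":[0,0,0,0,0]}';python3 -c "
from h import *
go(.632,.0005,.15)"
```

```text
time_s: 15.4
tcp_pos: [0.4618, -0.1189, 0.0818]
eef_rot: [172.7, 89.2, -173.9]
contact_force: [-0.3, -0.3, 0.2]
gripper_width: 0.0502
time_s: 15.9
tcp_pos: [0.4657, -0.1188, 0.1766]
eef_rot: [-177.9, 89.7, -164.4]
contact_force: [0.7, 0.2, -0.7]
gripper_width: 0.0634
t 15.9 tcp [ 0.4657 -0.1188  0.1766] dp [ 25.5  77.3 189.7] jaw yaw 103.5 tilt x [-0.0054 -0.0015 -1.    ] F [ 0.7  0.2 -0.7] w 0.0634
```

```bash
python3 -m jog '{"fingers":[1,1,1,1,1],"dp":[[0,50,20],[0,77,190],[0,77,190],[0,77,190],[0,77,190]],"twist":[0,0,0,0,0]}';python3 -m jog '{"fingers":[1,1,1,1,1],"dp":[[0,0,0],[0,0,0],[0,0,0],[0,0,0],[0,0,0]],"twist":[0,0,0,0,0]}';python3 -c "
from h import *
c=r.capture('side');np.savez('pics/side4.npz',**c)
s=c['frame'][190:310,240:440,::-1]
cv2.imwrite('pics/crop5.png',cv2.resize(s,None,fx=4,fy=4,interpolation=2))
go(.632,.0008,.08)"
```

```text
time_s: 16.4
tcp_pos: [0.6354, 0.0019, 0.175]
eef_rot: [-174.1, 89.7, -160.6]
contact_force: [-0.7, -0.5, -0.6]
gripper_width: 0.0872
time_s: 16.9
tcp_pos: [0.6348, 0.0015, 0.1757]
eef_rot: [-173.9, 89.7, -160.4]
contact_force: [0.1, -0.4, -0.6]
gripper_width: 0.0874
t 16.95 tcp [0.635  0.0016 0.1757] dp [95.7 -0.  -2.7] jaw yaw 103.5 tilt x [-0.0043 -0.0015 -1.    ] F [-0.4 -0.1  0.5] w 0.0878
```

View pics/crop5.png

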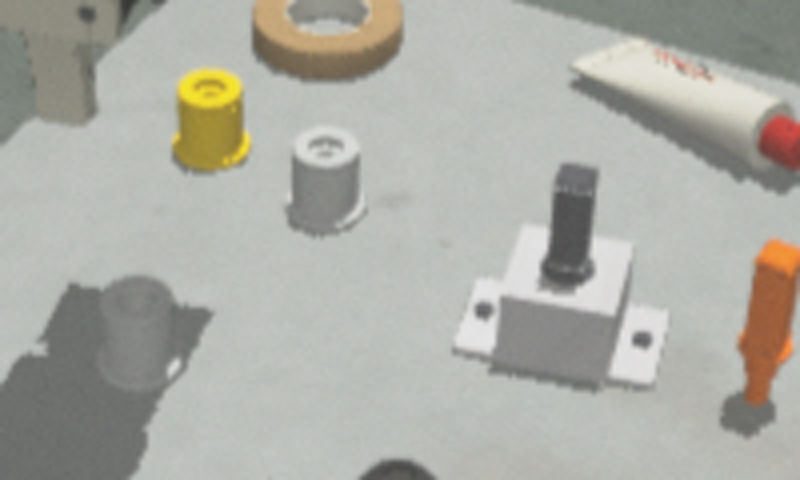

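The gauge is home and upright at crop (575,220), with its collar on the block. The bushing at crop (138,297) has not moved. Descending to grasp it.

```bash
python3 -m jog '{"fingers":[1,1,1,1,1],"dp":[[30,0,-3],[70,0,-3],[95,0,-3],[95,0,-3],[95,0,-3]],"twist":[0,0,0,0,0]}';python3 -c "
from h import *
go(.6315,.0008,.027)"
```

```text
time_s: 17.45
tcp_pos: [0.6319, 0.0005, 0.0815]
eef_rot: [-167.4, 89.7, -153.9]
contact_force: [-0.2, 0.7, 0.5]
gripper_width: 0.0875
t 17.45 tcp [6.319e-01 5.000e-04 8.150e-02] dp [54.5  0.4 -0.1] jaw yaw 103.5 tilt x [-0.0042 -0.002  -1.    ] F [-0.2  0.7  0.5] w 0.0875
```

```bash
python3 -m jog '{"fingers":[1,1,1,1,1],"dp":[[20,0,0],[45,0,0],[54,0,0],[54,0,0],[54,0,0]],"twist":[0,0,0,0,0]}'; python3 -m jog '{"fingers":[0.8,0.6,0.5,0.4,0.38],"dp":[[0,0,0],[0,0,0],[0,0,0],[0,0,0],[0,0,0]],"twist":[0,0,0,0,0]}' 5;python3 -m jog '{"fingers":[0.36,0.36,0.36,0.36,0.36],"dp":[[0,0,0],[0,0,0],[0,0,0],[0,0,0],[0,0,0]],"twist":[0,0,0,0,0]}' 5
```

```text
time_s: 17.95
tcp_pos: [0.6328, 0.0006, 0.0291]
eef_rot: [-152.6, 89.8, -139.1]
contact_force: [0.7, 0.1, 0.1]
gripper_width: 0.0873
time_s: 18.45
tcp_pos: [0.6328, 0.0006, 0.0292]
eef_rot: [-152.0, 89.8, -138.4]
contact_force: [-0.4, 0.1, 0.0]
gripper_width: 0.0535
time_s: 18.95
tcp_pos: [0.6328, 0.0005, 0.0292]
eef_rot: [-152.1, 89.8, -138.6]
contact_force: [0.6, -0.3, 0.5]
gripper_width: 0.0361
```

```bash
python3 -m jog '{"fingers":[0.33,0.33,0.33,0.33,0.33],"dp":[[0,0,0],[0,0,0],[-10,0,0],[-40,0,0],[-80,0,0]],"twist":[0,0,0,0,0]}' 25; python3 - <<'E'
from h import *
for n,box in(("top",(198,243,256,302)),("side",(268,345,345,415))):
    c=dict(np.load(f"pics/{n}0.npz"));g=cv2.cvtColor(c["frame"],cv2.COLOR_RGB2GRAY);x0,y0,x1,y1=box
    m=(g[y0:y1,x0:x1]>205).astype(np.uint8);cn=max(cv2.findContours(m,0,2)[0],key=cv2.contourArea)+np.array(box[:2])
    W=np.array([plane(c,*p[0],.008)[:2] for p in cn]);e=cv2.minAreaRect((W*1e3).astype(np.float32));print(n,e)
    mm=cv2.resize(c["frame"][:,:,::-1][y0:y1,x0:x1],None,fx=5,fy=5,interpolation=2)
    cv2.imwrite(f"pics/m{n}.png",mm)
a,b=cv2.imread("pics/mtop.png"),cv2.imread("pics/mside.png");h=max(len(a),len(b))
cv2.imwrite("pics/crop6.png",np.hstack([cv2.copyMakeBorder(i,0,h-len(i),0,0,0) for i in(a,b)]))
go(.45,.182,.11)
E
```

```text
time_s: 19.45
tcp_pos: [0.6313, 0.0004, 0.1084]
eef_rot: [-170.9, 89.6, -157.3]
contact_force: [0.4, 0.1, -1.8]
gripper_width: 0.0342
top ((451.418212890625, 181.56893920898438), (87.75015258789062, 86.91987609863281), 26.221614837646484)
side ((449.5136413574219, 180.95034790039062), (88.24480438232422, 88.21703338623047), 26.091699600219727)
t 19.45 tcp [6.313e-01 4.000e-04 1.084e-01] dp [  -0.9  219.  -133.7] jaw yaw 103.5 tilt x [-0.0068 -0.0028 -1.    ] F [ 0.4  0.1 -1.8] w 0.0342
```

View pics/crop6.png

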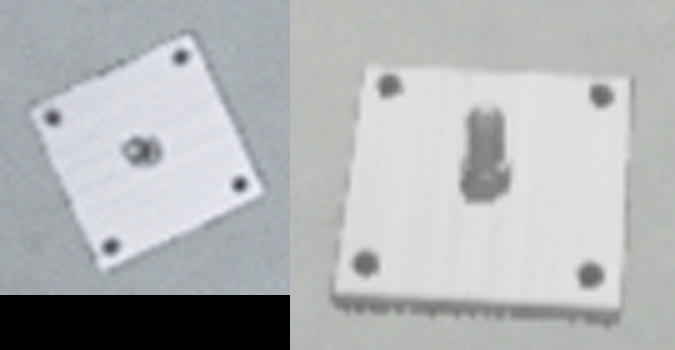

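The mandrel stands at the plate centre in both views. The top crop shows it at (143,151), and the side crop shows its foot at (484,190). Moving there.

```bash
python3 -m jog '{"fingers":[0.33,0.33,0.33,0.33,0.33],"dp":[[0,40,-24],[0,85,-52],[0,130,-80],[0,175,-106],[0,217,-131]],"twist":[0,0,0,0,0]}';python3 -m jog '{"fingers":[0.33,0.33,0.33,0.33,0.33],"dp":[[0,0,0],[0,0,0],[0,0,0],[0,0,0],[0,0,0]],"twist":[0,0,0,0,0]}';python3 -c "
from h import *
c=r.capture('side');np.savez('pics/side5.npz',**c)
s=c['frame'][290:430,230:390,::-1]
cv2.imwrite('pics/crop7.png',cv2.resize(s,None,fx=4,fy=4,interpolation=2))
go(.4522,.1811,.08)"
```

```text
time_s: 19.95
tcp_pos: [0.4564, 0.1768, 0.1098]
eef_rot: [-174.5, 89.6, -161.0]
contact_force: [1.2, 2.6, -0.4]
gripper_width: 0.034
time_s: 20.45
tcp_pos: [0.457, 0.1759, 0.1096]
eef_rot: [-172.2, 89.6, -158.8]
contact_force: [0.9, -0.1, -2.1]
gripper_width: 0.0342
t 20.5 tcp [0.4569 0.1759 0.1095] dp [29.5  6.2 -3.2] jaw yaw 103.4 tilt x [-0.0067 -0.0027 -1.    ] F [ 0.6  0.2 -1.8] w 0.0341
```

View pics/crop7.png

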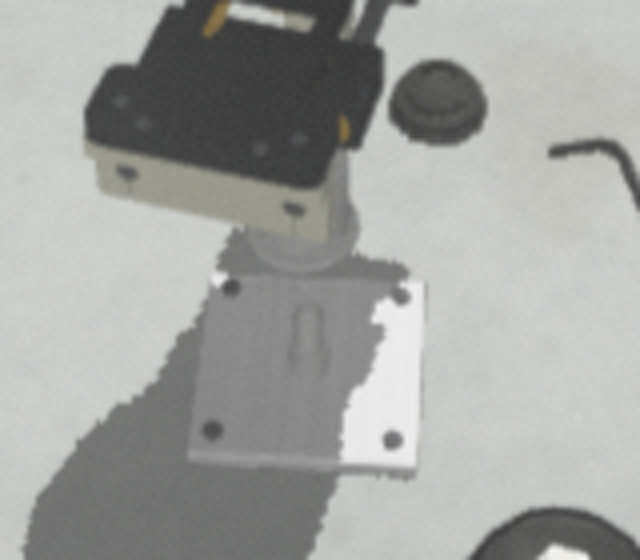

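```bash
python3 - <<'E'
from h import *
s=dict(np.load("pics/side5.npz"))
print(plane(s,305.3,348.5,.0803).round(4), plane(s,307.3,380.6,.008).round(4))
P=np.linalg.inv(s["pose"])
for q in([.4495,.181,.008],[.4495,.181,.044],[.4495,.181,.08],[.455,.1759,.08],[.457,.1759,.08]):
    k=s["intrinsics"]@(P@[*q,1])[:3];print((k/k[2])[:2].round(1))
E
```

```text
[0.4532 0.1784 0.0803] [0.4491 0.1812 0.008 ]
[307.1 380.4]
[306.9 366. ]
[306.5 350.7]
[305.1 347.1]
[304.  346.6]
```

```bash
python3 -m jog '{"fingers":[0.33,0.33,0.33,0.33,0.33],"dp":[[0,5.7,-3.1],[5,5.7,-3.1],[15,5.7,-3.1],[25,5.7,-3.1],[28,5.7,-3.1]],"twist":[0,0,0,0,0]}';python3 -m jog '{"fingers":[0.33,0.33,0.33,0.33,0.33],"dp":[[0,0,0],[0,0,0],[0,0,0],[0,0,0],[0,0,0]],"twist":[0,0,0,0,0]}';python3 -c "
from h import *
go(.4524,.1806,.073)
c=r.capture('side')
s=c['frame'][290:430,230:390,::-1]
cv2.imwrite('pics/crop8.png',cv2.resize(s,None,fx=4,fy=4,interpolation=2))"
```

```text
time_s: 21.0
tcp_pos: [0.4515, 0.18, 0.0798]
eef_rot: [-167.5, 89.4, -154.1]
contact_force: [0.1, -0.3, -2.4]
gripper_width: 0.0343
time_s: 21.5
tcp_pos: [0.4517, 0.1801, 0.0801]
eef_rot: [-168.3, 89.5, -154.9]
contact_force: [0.2, 0.4, -2.4]
gripper_width: 0.0341
t 21.5 tcp [0.4517 0.1801 0.0801] dp [7.1 0.4 0.9] jaw yaw 103.4 tilt x [-0.0083 -0.0039 -1.    ] F [ 0.2  0.4 -2.4] w 0.0341
```

View pics/crop8.png

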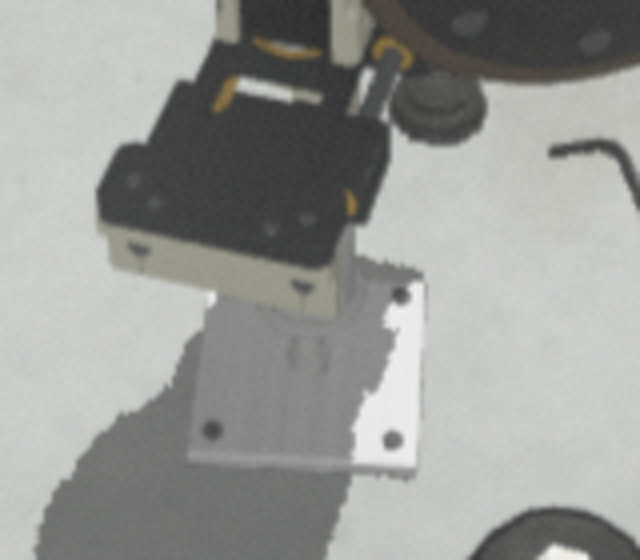

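The bushing flange is centred over the post, with the foot visible at crop (308,350). Lowering in steps.

```bash
python3 -m jog '{"fingers":[0.33,0.33,0.33,0.33,0.33],"dp":[[2,0.4,0.8],[4,0.4,0.8],[6,0.4,0.8],[8,0.4,0.8],[8,0.4,0.8]],"twist":[0,0,0,0,0]}';python3 -m jog '{"fingers":[0.33,0.33,0.33,0.33,0.33],"dp":[[1,0,0],[2,0,0],[3,0,0],[4,0,0],[4,0,0]],"twist":[0,0,0,0,0]}'
```

```text
time_s: 22.05
tcp_pos: [0.4521, 0.1804, 0.0716]
eef_rot: [-167.3, 89.4, -153.9]
contact_force: [-0.5, -0.7, -1.9]
gripper_width: 0.0339
time_s: 22.55
tcp_pos: [0.4519, 0.1804, 0.0675]
eef_rot: [-167.2, 89.4, -153.8]
contact_force: [-0.4, -0.4, -2.0]
gripper_width: 0.0344
```

```bash
python3 -c "
from h import *
go(.4524,.1806,.0492);print(r.get_state()['moment'])"
```

```text
t 22.55 tcp [0.4519 0.1804 0.0675] dp [18.3  0.1  0.7] jaw yaw 103.4 tilt x [-0.0091 -0.0045 -0.9999] F [-0.4 -0.4 -2. ] w 0.0344
[ 0.02189881 -0.06661631  0.03295296]
```

```bash
python3 -m jog '{"fingers":[0.33,0.33,0.33,0.33,0.33],"dp":[[2,0,0],[4,0,0],[6,0,0],[7,0,0],[7,0,0]],"twist":[0,0,0,0,0]}';python3 -m jog '{"fingers":[0.33,0.33,0.33,0.33,0.33],"dp":[[2,0,0],[4,0,0],[6,0,0],[8,0,0],[8,0,0]],"twist":[0,0,0,0,0]}'
```

```text
time_s: 23.05
tcp_pos: [0.4518, 0.1802, 0.0603]
eef_rot: [-166.4, 89.4, -153.1]
contact_force: [0.6, 0.0, -2.4]
gripper_width: 0.034
time_s: 23.55
tcp_pos: [0.4515, 0.18, 0.0519]
eef_rot: [-165.8, 89.4, -152.4]
contact_force: [0.2, 0.2, -2.0]
gripper_width: 0.0341
```

```bash
python3 -m jog '{"fingers":[0.33,0.33,0.33,0.33,0.33],"dp":[[0.5,0,0],[1,0,0],[1.5,0,0],[2,0,0],[2,0,0]],"twist":[0,0,0,0,0]}';python3 -m jog '{"fingers":[0.33,0.33,0.33,0.33,0.33],"dp":[[0.3,0,0],[0.6,0,0],[1,0,0],[1,0,0],[1,0,0]],"twist":[0,0,0,0,0]}'
```

```text
time_s: 24.05
tcp_pos: [0.4515, 0.18, 0.0499]
eef_rot: [-165.5, 89.4, -152.1]
contact_force: [0.6, 0.2, -2.4]
gripper_width: 0.0342
time_s: 24.55
tcp_pos: [0.4516, 0.1801, 0.0491]
eef_rot: [-165.5, 89.4, -152.1]
contact_force: [-0.3, 0.1, 1.9]
gripper_width: 0.034
```

Contact at 0.0491, where 0.0492 was expected, so it is seated on the shoulder. Releasing and rising.

```bash
python3 -m jog '{"fingers":[0.42,0.5,0.6,0.75,0.9],"dp":[[0,0,0],[0,0,0],[0,0,0],[0,0,0],[0,0,0]],"twist":[0,0,0,0,0]}';python3 -m jog '{"fingers":[0.9,0.9,0.9,0.9,0.9],"dp":[[0,0,0],[-10,0,0],[-40,0,0],[-80,0,0],[-120,0,0]],"twist":[0,0,0,0,0]}';python3 -m jog '{"fingers":[0.9,0.9,0.9,0.9,0.9],"dp":[[0,-40,0],[0,-80,0],[0,-130,0],[0,-180,0],[0,-200,0]],"twist":[0,0,0,0,0]}';python3 -c "
from h import *
a=r.capture('side')['frame'][170:430,190:450,::-1];b=r.capture('top')['frame'][150:350,190:400,::-1]
b=cv2.resize(b,(int(210*1.3*2*.68),520));cv2.imwrite('pics/final.png',np.hstack([cv2.resize(a,(420,520))[:, :],b])[:, :800])
cv2.imwrite('pics/s6.png',a);go(0.4,0)"
```

```text
time_s: 25.05
tcp_pos: [0.4516, 0.1801, 0.0491]
eef_rot: [-165.7, 89.4, -152.3]
contact_force: [-0.2, -0.2, 0.1]
gripper_width: 0.0625
time_s: 25.55
tcp_pos: [0.4525, 0.1804, 0.1711]
eef_rot: [-164.0, 89.4, -150.6]
contact_force: [1.4, 0.8, -0.7]
gripper_width: 0.0787
time_s: 26.05
tcp_pos: [0.499, -0.0173, 0.1726]
eef_rot: [-161.9, 89.4, -148.6]
contact_force: [-0.7, 0.5, -0.6]
gripper_width: 0.0787
t 26.15 tcp [ 0.499  -0.0167  0.1723] dp [  0.9  38.9 -92.6] jaw yaw 103.2 tilt x [-0.0096 -0.0057 -0.9999] F [ 1.   0.5 -0.5] w 0.0789
```

View pics/final.png

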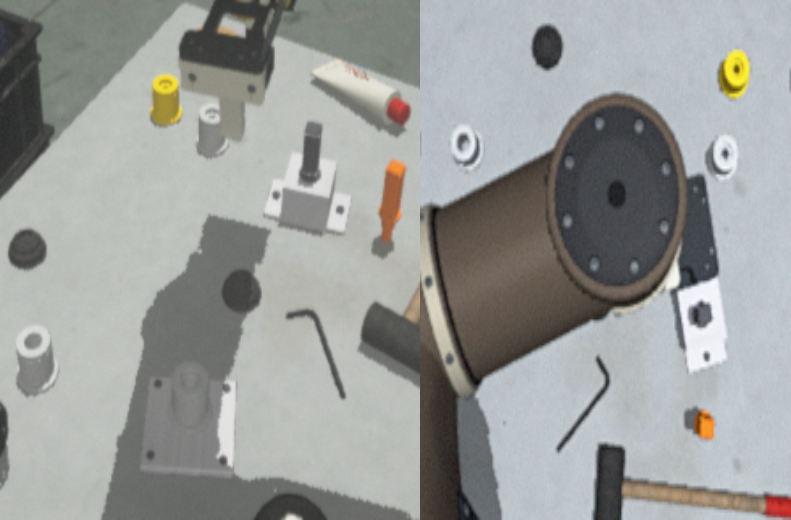

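The bushing stands upright on the mandrel at (190,395), the gauge is home at (312,155), and both other bushings and the bystanders are in place. Handing in.

```bash
python3 -c "
from plant import r
print(r.close_job())"
```

```text
the job is handed in; nothing more can be done
None
```

The right bushing, the middle of the three (top view pixel 301,201), is on the mandrel shoulder, and the gauge is back in its holder. The job was handed in at about 26 s of the 72 s allowed.

- **Gauging:** I tried the gauge in that bushing only. It stopped with the tip about 25 mm below the top, under a push of about 6 N, which matches "right". I did not try the other two bushings.
- **Gauge return:** It met the holder at tool height 81.9 mm, against 82.1 mm when I first gripped it. The picture shows it upright with its collar on the block.
- **Placing:** The bushing met the shoulder at tool height 49.1 mm (49.2 mm expected) with about 4 N of contact. It stood upright after release.
- **Final pictures:** The two other bushings and the bystanders in view looked undisturbed and the gripper was clear. In the top view the arm hid the mandrel, so the seated bushing was checked from the side camera only. The tape roll was outside the final crops.
- **Disagreements:** The two cameras differed by about 2 mm in places. The tool drifted to a tilt of about 0.6–0.8° during the work. Neither caused a noticeable force.

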